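Run the marker to the third bay and stow the stop block there

TASK

With a fingertip, run the brass marker along the rail at the back of the sorting rack, counting the bays from the right-hand end as seen from the robot (full or empty, each counts), and stop it over the middle of the third bay without running on past that bay. Then, by pushing only, slide the wooden block that lies in the rack's front tray across to the third bay and push it straight in until it is fully home against the back board. Nothing is to be gripped or picked up: the block must not be lifted or tipped. Leave the things already stowed and the tape roll where they are.

Things in the scene. Friction and masses are not known exactly. Their poses are not given: they have to be found in the camera images.
- rack: Low sorting rack of five dividers and four bays, of pale wood fixed to the bench, 186 x 300 mm, open to the robot. Origin: on the bench top under the tray, midway left to right; x points from the robot side to the back, y left, z up. Along rack x (mm): low front lip -88 to -78 (top 14 above the bench); flat tray -78 to 14, floor 6 above the bench, open at left and right ends; dividers 14 to 84; back board 84 to 98.
- rail (a point): Middle of the rail's top, 54 mm above the bench, at rack x = 91, y = 0. The steel rail, 8 wide, lies on the top edge of the back board (46 above the bench) for the rack's full width, with a stop 60 mm above the bench at each end (rack y = +-145). Axes as the rack's. Keep clear of the desk lamp right of it: base at world x 0.57, y 0.13 m, arm rising to y 0.21 at z 0.6, then back over y 0.
- bay1 (a point): Middle of the mouth of the first bay (right-hand end), on the floor (6 mm above the bench) at the nose line of the dividers, rack x = 14, y = -105; axes as the rack's. Five dividers (10 thick, noses round, tops 46 above the bench) make four bays, each 60 wide and 70 deep, 70 apart. Bays 1 and 4 hold something already: a block in one, a dowel in the other.
- bay2 (a point): The same point of the second bay (rack y = -35), empty.
- bay3 (a point): The same point of the third bay (rack y = 35), empty: the bay to fill.
- bay4 (a point): The same point of the fourth bay (left-hand end, rack y = 105).
- marker (a joint): Brass marker that slides along the rail (m): 0 at the right-hand end (marker at rack y = -115 mm), growing to 0.245 to the left (rack y = the value minus 115 mm). Over the middle of bay 3 at 0.150. It starts over or beside bay 1, moves with about 1.2 N, stays where it is left and cannot come off.
- marker_tab (a point): Top middle of the marker's upright tab, 91.5 mm above the bench, over the rail. The tab is 10 mm wide along the rail, 16 across and 26 high. It stands on a foot 16 mm wide along the rail and 22 across (55.5 to 65.5 above the bench), with a small nib towards the robot. Axes as the rack's.
- block: Plain wooden stop block, 50 wide (its x) x 85 long (its y) x 45 high, about 0.14 kg, to be pushed. It lies in the tray with its length along the rack's x, one end to the dividers, the other to the lip. Origin: centre of its underside. Home against the back board its origin is at rack x = 41.5 mm and it stands about 15 mm out of the bay.
- stowed_block: A second wooden block of the same shape, already stowed in the first or fourth bay; leave it. Origin: centre of its underside.
- stowed_dowel: Dowel 12 mm thick, 85 long, lying in the first or fourth bay; leave it. Origin: centre of its underside.
- tape: Roll of masking tape lying flat on the bench to the right of the rack, 100 mm across, 25 high; leave it. Origin: centre of its underside.
There are look-alikes about, which are no part of the job. Leave any blue, red or turquoise look-alike of the block alone.

How it is judged (in metres and radians):
On the way, in this order (a step that is already met when the one before it is completed fails the run):
1. the marker stands over the third bay while the work block is still in the tray (value of joint marker between 0.132 and 0.168 m and x of block in the frame of rack below -0.01 m), for 0.2 s.
2. the work block is pushed home in the third bay (x of block in the frame of rack between 0.0355 and 0.0475 m and y of block in the frame of bay3 between -0.01 and 0.01 m and z of block in the frame of rack below 0.01 m and angle between block's own z axis and vertical below 0.1 rad and angle between the y axis of block and the x axis of rack, either way round below 0.15 rad), for 0.2 s.
At the end, for the whole second after the job is handed in: The marker stands over the third bay from the right-hand end, within 18 mm of its middle, and the work block lies flat on the rack's floor in that bay, within 6 mm of fully home against the back board, within 10 mm of the bay's middle, straight within 0.15 rad, and at rest (all of step 2 and value of joint marker between 0.132 and 0.168 m and linear speed of block below 0.01 m/s); the robot touches nothing.
It fails at once if the work block is lifted or tipped instead of pushed (z of block in the frame of rack above 0.018 m or angle between block's own z axis and vertical above 0.25 rad).
It fails at once if the work block goes into a bay other than the third (x of block in the frame of rack above 0 m and (y of block in the frame of bay3 above 0.03 m or y of block in the frame of bay3 below -0.03 m)).
It fails at once if the marker is run past the third bay (value of joint marker above 0.185 m).
It fails at once if a thing already stowed in the rack is moved by more than 15 mm (distance of any of stowed_block, stowed_dowel from where it was at the start of the episode above 0.015 m).
It fails at once if the tape roll is moved by more than 15 mm (distance of tape from where it was at the start of the episode above 0.015 m).
It also fails if it takes over 48 s, if anything falls off the work surface, if the arm or the gripper's body presses on something with over 40 N, if the wrist force passes 120 N, or if a joint passes its speed limit or range.

ROBOT

A 6-joint arm with a two-finger parallel gripper is mounted at the origin on a cart in front of the work surface, level with it; the furniture and walls round the work are solid. World frame = base frame: x ahead of the robot, y to its left, z up, the work surface at z = 0. Lengths are in mm, angles in rad, forces in N, time in s.
With the tool pointing down it reaches from about 350 to 975 mm from the base axis. Payload 7.1 kg.
Tool frame: the origin (TCP) lies at the very end of the fingers, on their centre line; the grasp point (between the pads) lies 19 mm behind it; z points along the fingers, y is the direction in which the jaws open and shut (so a half turn about z gives the same grasp; the last joint's range is limited). The gripper opens to 88 mm and grips with 3 to 60 N. Pads are 20 mm wide; open, the fingers measure 115 mm over their backs; the gripper's body (75 mm by 178 mm) begins 61 mm behind the grasp point.
Start: joints at [1.117, 0.423, 1.63, -0, 1.089, -0.019], TCP at [263.236, 566.844, 222.675] pointing down, gripper open.
Joint ranges: [-3, 3], [-0.9, 2.11], [0.09, 2.58], [-1.31, 4.45], [0.11, 2.69], [-2.54, 2.54]. Speed limits (rad/s): [2.39, 2.39, 3.01, 3.14, 3.14, 3.14].

INTERFACE

Orientations are given as a rotation vector (axis times angle).
In Python, from workcell import readout, imaging, close_job gives the robot as it stands.
- The arm moves only by the tool carry_out, never from a script. Its argument "rows" is a list of rows, each a list of 3 entries, a list of its own where there are three numbers: the shift along the tool's x, y, z in m, then the turn, a rotation vector about the tool's x, y, z in rad, then the closure, from 0 (fully open) to 1 (shut). In form: [[[dx, dy, dz], [wx, wy, wz], hand], ...]. A call has 1 to 12 rows; each row shifts and turns the commanded pose from where the row before left it, along the tool's axes as they then stand; what a row does not reach is not made up. A row lasts 1/12 s, in which the tool goes at most 41.7 mm and 7.16 degrees, less where a joint would pass 70% of its speed; a pose out of reach is approached as far as the arm can. A call with a gripper value outside its range is refused whole. The fingers move at their own pace and stop on an object; the grip force is fixed at half the most. Time passes only in rows, so rows that do not move let the fingers close. It gives the time, the measured TCP pose, the force and the opening at its end, in the units of the state.
- readout.get_obs(): the state, without advancing time (a new reading comes with each control period).
- imaging.get_image(name): name is "scene" or "top" or "wrist"; returns the picture (400x640x3 uint8, red, green, blue); there is no depth.
- imaging.camera_params(name): a dict with "fx", "fy", "cx", "cy" (pixels), "rvec" (rotation vector, rad) and "tvec" (3), from world to camera coordinates, as OpenCV has them; the wrist camera has in their place "T_tool_cam" (4x4, takes a point from camera to tool coordinates, whose origin is the TCP and whose axes are the flange's). Camera axes: x right, y down, z forward; pixel columns grow to the right and rows downward; lengths in mm; the calibration is good to about 2 mm. A picture is of the moment at which its call begins: read the wrist's pose just before it. camera_params takes no time and is no camera call.
- close_job(): hands the job in, once; it reports no verdict.
The state is a dict: "t": time; "qpos": joint angles; "qvel": joint speeds; "joint_torque": joint torques, N m; "ee_pos": TCP position; "orientation": TCP orientation; "ft_force": force on the tool from outside, world axes, zero at the start; "moment": the same for the moment, N m; "width": finger opening in mm.
Only numpy, scipy, OpenCV 4.12 (cv2) and the standard library are available. Lean on these libraries where they do the work, as an engineer would, in place of code of your own. Each camera call takes 0.05 s, during which the arm holds its last target.

## Working session

There is one attempt and no reset: what is moved stays moved. The work goes in short steps, Python scripts to look and compute and a tool call to move; the robot and the scene stay as the last step left them, time stands still between calls to the robot, and variables do not carry over. Pictures are saved under pics/ and viewed, and the job is handed in when it is done.

Besides the shell and the picture viewer there is one more tool, called after "Emit:" as a command line: name --argument value ..., lists and objects as JSON in quotes. carry_out: Moves the arm, as the interface text tells. Its arguments: {"type":"object","properties":{"rows":{"type":"array","items":{"type":"array"}}},"required":["rows"]}

```bash
ls; mkdir -p pics
python3 - <<'E'
from workcell import readout, imaging
import cv2
print(readout.get_obs())
for n in ("scene","top","wrist"):
    print(n,imaging.camera_params(n))
    cv2.imwrite(f"pics/{n}0.png",imaging.get_image(n)[:,:,::-1])
E
```

```text
pics
{'t': 0.0, 'qpos': array([ 1.11701157e+00,  4.23813171e-01,  1.63067279e+00,  2.47214234e-05,
        1.08862104e+00, -1.89883459e-02]), 'qvel': array([ 3.37585998e-04,  4.93342402e-04, -1.54394674e-03, -4.89648358e-04,
       -8.43301414e-05,  1.76004385e-03]), 'joint_torque': array([ 2.90414118e-05, -5.44624901e+01, -2.73665643e+01,  6.43306808e-02,
        2.28230946e-02, -1.49043403e-04]), 'ee_pos': array([262.98751506, 566.36693392, 221.92574458]), 'orientation': array([-6.77545845e-01, -3.06727384e+00,  2.30424843e-03]), 'ft_force': array([-0.65854852, -1.28391446,  0.1655296 ]), 'moment': array([-0.02663943,  0.02407526,  0.06960506]), 'width': 87.9951030990033}
scene {'fx': 501.95565952113947, 'fy': 501.95565952113947, 'cx': 324.02532744931955, 'cy': 187.6545943465562, 'rvec': array([ 0.95228438, -2.45571532,  1.1250612 ]), 'tvec': array([ 615.12412784,  149.38693796, 1440.19641092])}
top {'fx': 511.10640478583184, 'fy': 511.10640478583184, 'cx': 321.9896301485761, 'cy': 197.56925762073251, 'rvec': array([ 2.15184304, -2.2060569 ,  0.11839816]), 'tvec': array([ 323.15275874,  559.23437925, 1432.01855618])}
wrist {'fx': 287.5048258510724, 'fy': 287.5048258510724, 'cx': 324.38758668943717, 'cy': 195.04372297686018, 'T_tool_cam': array([[ 1.05965025e-03, -9.54803951e-01, -2.97234407e-01,
         8.06587875e+01],
       [ 9.99999211e-01,  8.11354780e-04,  9.58720333e-04,
         2.56123810e-01],
       [-6.74227404e-04, -2.97235189e-01,  9.54804057e-01,
        -1.63080929e+02],
       [ 0.00000000e+00,  0.00000000e+00,  0.00000000e+00,
         1.00000000e+00]])}
```

View pics/scene0.png

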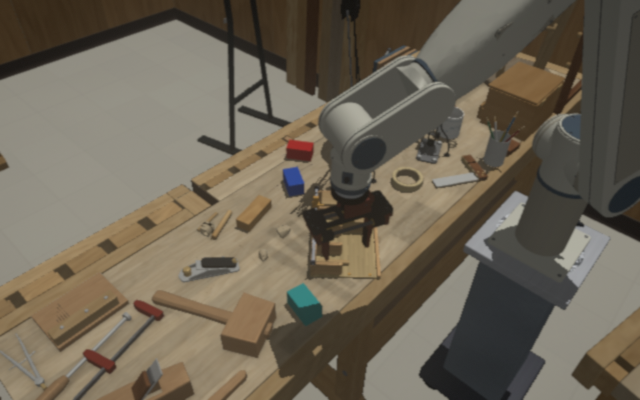

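View pics/top0.png

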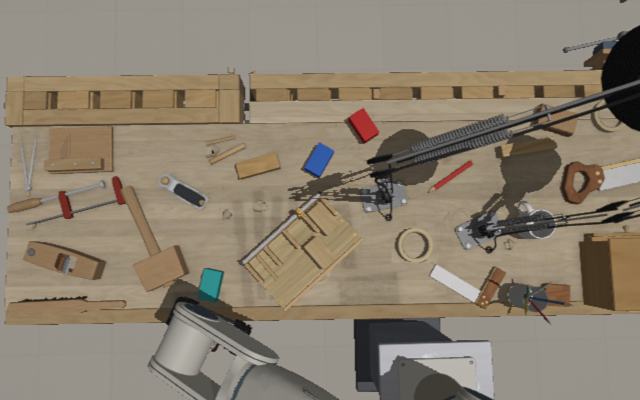

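View pics/wrist0.png

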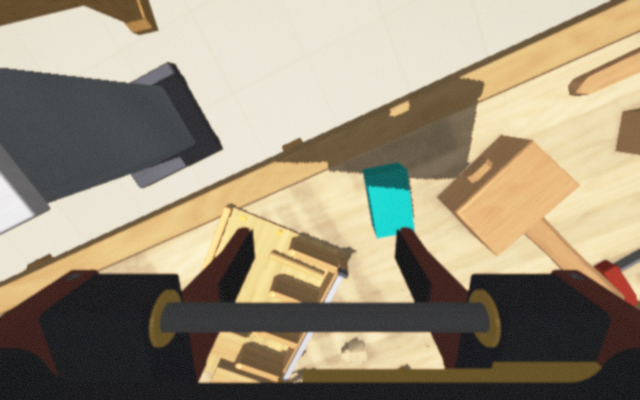

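The top view shows the rack at about (300,250), rotated, with the rail on its upper-left side. The turquoise look-alike is at (210,284), the blue one at (318,160), the red one at (363,126) and the tape at (413,245). I'll enlarge the rack.

Run:
```python
import cv2
a=cv2.imread("pics/top0.png")[180:320,225:375]
cv2.imwrite("pics/topc.png",cv2.resize(a,None,fx=4.2,fy=4.2,interpolation=cv2.INTER_CUBIC))
```

```text
(no output)
```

View pics/topc.png

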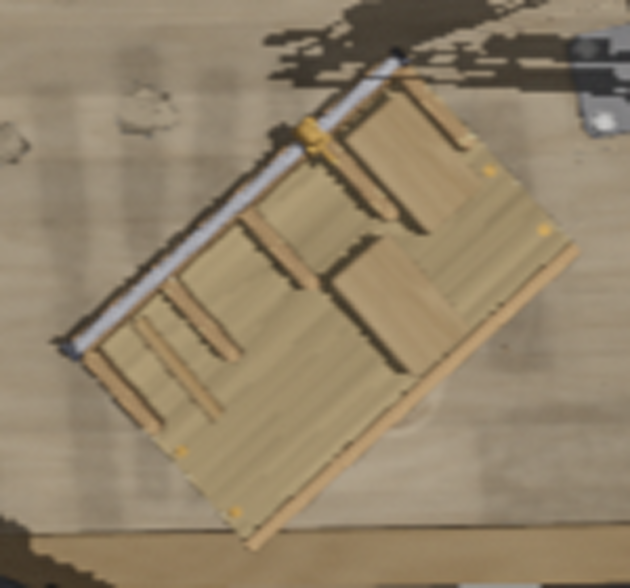

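```bash
cat > h.py <<'E'
import numpy as np, cv2
from workcell import readout, imaging
from scipy.spatial.transform import Rotation as R
def ray(cam,px,z):
    p=imaging.camera_params(cam); Rm=cv2.Rodrigues(np.array(p['rvec']))[0]; t=np.array(p['tvec'])
    c=-Rm.T@t; d=Rm.T@np.array([(px[0]-p['cx'])/p['fx'],(px[1]-p['cy'])/p['fy'],1])
    return (c+d*(z-c[2])/d[2])
def proj(cam,X):
    p=imaging.camera_params(cam); K=np.array([[p['fx'],0,p['cx']],[0,p['fy'],p['cy']],[0,0,1]])
    return cv2.projectPoints(np.array(X,float).reshape(-1,3),np.array(p['rvec']),np.array(p['tvec']),K,None)[0].reshape(-1,2)
E
python3 - <<'E'
from h import *
f=lambda u,v:((u-2.1+.5)/4.2+225,(v-2.1+.5)/4.2+180)
pts=[((398,55),60,91,-145),((72,348),60,91,145),((578,247),10,-88,-150),((252,547),10,-88,150)]
W=[];L=[]
for p,z,x,y in pts:
    w=ray('top',f(*p),z)[:2];W.append(w);L.append((x,y));print(w)
W=np.array(W);L=np.array(L,float)
wc=W.mean(0);lc=L.mean(0)
a=W-wc;b=L-lc
th=np.arctan2((b[:,0]*a[:,1]-b[:,1]*a[:,0]).sum(),(b*a).sum())
c,s=np.cos(th),np.sin(th);Rm=np.array([[c,-s],[s,c]]);o=wc-Rm@lc
print("theta",th,np.degrees(th),"origin",o,"res",W-(L@Rm.T+o))
for n,p,z in [("tab",(312,130),91.5)]+[("blk",q,51) for q in((380,235),(330,278),(408,372),(468,330))]+[("dow",(220,418),12),("dow",(140,320),12)]+[("lip",(415,405),14),("stb",(398,97),51),("stb",(428,232),51)]:
    w=ray('top',f(*p),z)[:2];print(n,w,(w-o)@Rm)
print(ray('top',(413,245),12))
E
```

```text
[577.47950039 316.57621638]
[390.35968094 534.14384618]
[448.35719317 196.83895762]
[253.38689808 422.27038416]
theta 0.7129361376370916 40.848231748963315 origin [416.26115104 366.47626467] res [[-2.45647552  0.26519568]
 [ 0.10041278 -1.53614801]
 [ 0.55453696  1.38647332]
 [ 1.80152577 -0.11552099]]
tab [526.86807136 373.58827934] [ 88.31969    -66.96345222]
blk [459.04212212 331.37971104] [  9.40627229 -54.52982308]
blk [431.574817   365.04989641] [ 10.65101499 -11.09498857]
blk [368.74795194 315.14886101] [-69.51218847  -7.74997472]
blk [395.15305513 274.922199  ] [-75.8487417  -55.44968023]
dow [339.67738076 442.08780094] [ -8.47708898 107.28614659]
dow [406.64626271 494.97933323] [ 76.77527862 103.49416071]
lip [345.02008803 310.59334884] [-90.44057365   4.32342209]
stb [550.32632628 317.18915851] [  69.17628912 -124.96932052]
stb [460.22108004 299.58347307] [-10.49848271 -79.35302632]
[425.96321322  52.56487672  12.        ]
```

The counted bays, right to left: the stowed block in bay 1, bays 2 and 3 empty, the dowel in bay 4. There are two wooden blocks. The one at crop (400,300) stands free in the tray in front of bay 2, so it's the work block. The one at (415,165) sits in bay 1 and is stowed. The marker is at about 0.048. I'll turn the tool so that its y axis is along rack y.

Emit:
carry_out --rows '[[[0, 0, 0], [0, 0, -0.115], 1], [[0, 0, 0], [0, 0, -0.115], 1], [[0, 0, 0], [0, 0, -0.115], 1], [[0, 0, 0], [0, 0, -0.115], 1], [[0, 0, 0], [0, 0, -0.115], 1], [[0, 0, 0], [0, 0, -0.115], 1], [[0, 0, 0], [0, 0, -0.115], 1], [[0, 0, 0], [0, 0, -0.115], 1], [[0, 0, 0], [0, 0, -0.115], 1], [[0, 0, 0], [0, 0, -0.115], 1], [[0, 0, 0], [0, 0, 0], 1]]'

```text
t: 1.07
ee_pos: [263.1, 566.6, 222.4]
orientation: [1.105, -2.94, 0.001]
ft_force: [-0.2, -0.5, -0.9]
width: 18.3
```

```bash
cat >> h.py <<'E'
TH=0.7129; O=np.array([416.3,366.5])
RM=np.array([[np.cos(TH),-np.sin(TH)],[np.sin(TH),np.cos(TH)]])
def w2r(w): return (np.array(w)[:2]-O)@RM
def r2w(r): return RM@np.array(r)+O
def st(target=None):
    s=readout.get_obs(); M=R.from_rotvec(s['orientation']).as_matrix(); p=s['ee_pos']
    print('t',round(s['t'],2),'tcp rack',w2r(p).round(1),'z',p[2].round(1),'F',s['ft_force'].round(1),'w',s['width'].round(1),'q',s['qpos'].round(2))
    print('yaw err (deg)',np.degrees(np.arctan2(M[1,1],M[0,1])-(TH+np.pi/2)).round(2),'tool z',M[:,2].round(3))
    if target is not None:
        d=np.r_[r2w(target[:2]),target[2]]-p; print('tool shift',(M.T@d).round(1))
E
python3 - <<'E'
from h import *
st((90,-105,130))
cv2.imwrite("pics/w1.png",imaging.get_image("wrist")[:,:,::-1])
cv2.imwrite("pics/t1.png",imaging.get_image("top")[:,:,::-1])
E
```

```text
Traceback (most recent call last):
  File "h.py", line 17, in st
    print('t',round(s['t'],2),'tcp rack',w2r(p).round(1),'z',p[2].round(1),'F',s['ft_force'].round(1),'w',s['width'].round(1),'q',s['qpos'].round(2))
                                                                                                          ^^^^^^^^^^^^^^^^
AttributeError: 'float' object has no attribute 'round'
```

```bash
sed -i "s/s\['width'\].round(1)/round(s['width'],1)/" h.py
python3 - <<'E'
from h import *
st((90,-105,130))
cv2.imwrite("pics/w1.png",imaging.get_image("wrist")[:,:,::-1])
E
```

```text
t 1.07 tcp rack [ 15.  251.6] z 222.4 F [-0.2 -0.5 -0.9] w 18.3 q [ 1.12  0.42  1.63 -0.    1.09 -1.17]
yaw err (deg) 0.36 tool z [-0.    -0.001 -1.   ]
tool shift [ -72.8 -357.    92.4]
```

View pics/w1.png

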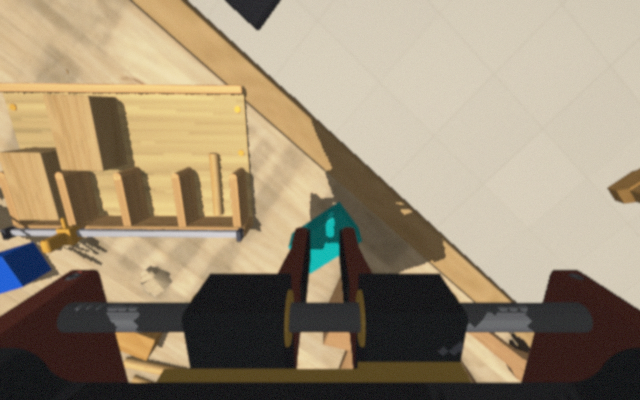

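The wrist view shows the rack square to the image, with the lip at y≈88, the rail at y≈233, and the left end stop at (240,234). The brass marker is at (60,235), and the work block at (85,125) is in front of bay 2. I'll check the rack pose from this view.

```bash
cat >> h.py <<'E'
def wray(px,z,s=None):
    s=s or readout.get_obs(); M=R.from_rotvec(s['orientation']).as_matrix(); p=imaging.camera_params('wrist')
    T=np.array(p['T_tool_cam']); d=np.array([(px[0]-p['cx'])/p['fx'],(px[1]-p['cy'])/p['fy'],1])
    d=M@T[:3,:3]@d; c=M@T[:3,3]+s['ee_pos']
    return c+d*(z-c[2])/d[2]
E
python3 - <<'E'
from h import *
for n,p,z in [("stopL 91,145",(240,232),60),("lip outer L -88,150",(243,86),14),("lip mid outer -88",(130,86),14),("div noses z46: 5th -140,14",(241,170),46),("4th nose 70",(181,170),46),("nose 0",(123,168),46),
  ("blk TR",(94,96),51),("blk BR",(105,167),51),("blk BL",(62,170),51),("blk TL",(45,96),51),("tab",(66,224),91.5)]:
    print(n,w2r(wray(p,z)).round(1))
a=cv2.imread("pics/w1.png")[70:260,0:270]
cv2.imwrite("pics/w1c.png",cv2.resize(a,None,fx=2.9,fy=2.9,interpolation=cv2.INTER_CUBIC))
E
```

```text
stopL 91,145 [ 83.3 146.5]
lip outer L -88,150 [-88.4 152. ]
lip mid outer -88 [-88.3  15.3]
div noses z46: 5th -140,14 [  8.2 150.2]
4th nose 70 [ 8.3 78. ]
nose 0 [5.9 8.7]
blk TR [-75.7  -2.9]
blk BR [ 3.7 -8.8]
blk BL [  7.4 -60.6]
blk TL [-75.6 -56.8]
tab [ 59.4 -34.9]
```

View pics/w1c.png

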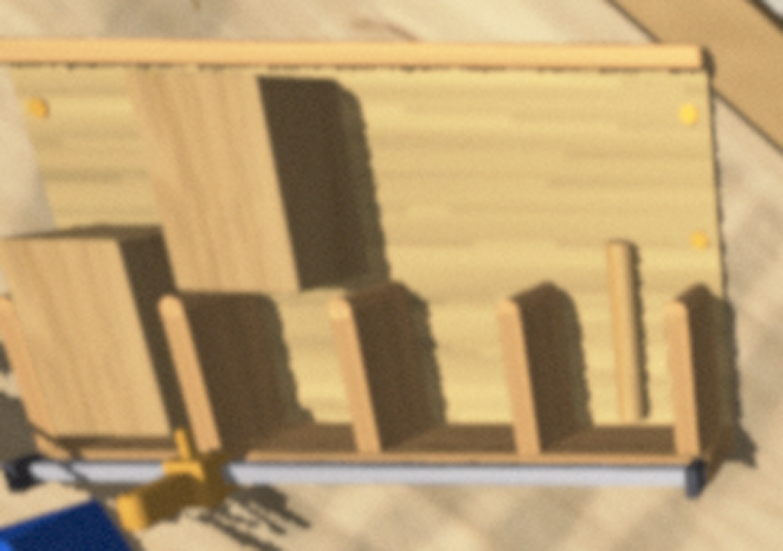

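Emit:
carry_out --rows '[[[-0.0073, -0.0357, 0.006], [0, 0, 0.006], 1], [[-0.0073, -0.0357, 0.006], [0, 0, 0], 1], [[-0.0073, -0.0357, 0.006], [0, 0, 0], 1], [[-0.0073, -0.0357, 0.006], [0, 0, 0], 1], [[-0.0073, -0.0357, 0.006], [0, 0, 0], 1], [[-0.0073, -0.0357, 0.006], [0, 0, 0], 1], [[-0.0073, -0.0357, 0.006], [0, 0, 0], 1], [[-0.0073, -0.0357, 0.006], [0, 0, 0], 1], [[-0.0073, -0.0357, 0.006], [0, 0, 0], 1], [[-0.0073, -0.0357, 0.006], [0, 0, 0], 1], [[0, 0, 0], [0, 0, 0], 1]]'

```text
t: 2.03
ee_pos: [555.3, 339.5, 161.5]
orientation: [-1.078, 2.95, -0.002]
ft_force: [-1.7, 0.1, 0.2]
width: 0.5
```

Run:
```python
from h import *
st((90,-105,74))
cv2.imwrite("pics/w2.png",imaging.get_image("wrist")[:,:,::-1])
```

```text
t 2.03 tcp rack [  87.5 -111.3] z 161.5 F [-1.7  0.1  0.2] w 0.5 q [ 0.53  0.53  1.61 -0.    1.   -1.74]
yaw err (deg) -0.69 tool z [ 0.001 -0.001 -1.   ]
tool shift [-2.4  6.5 87.5]
```

View pics/w2.png

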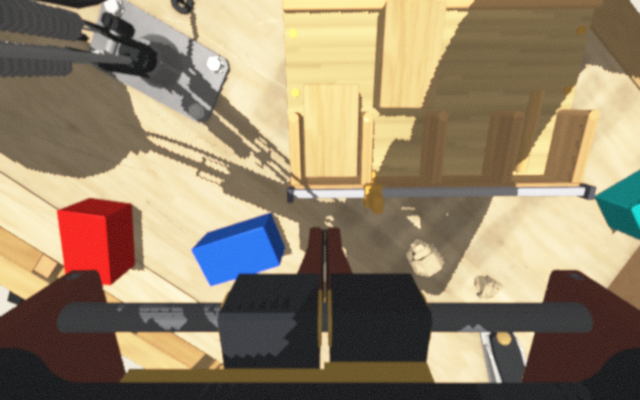

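The fingers, at (325,232), are right of the marker, which is at (374,190). The rail stops are at (291,195) and (588,190). I'll measure against these.

Run:
```python
from h import *
for n,p,z in [("stopR",(291,193),60),("stopL",(588,190),60),("lipR outer",(284,9),14),("tab top",(376,207),91.5),("foot",(373,192),65.5),("noses2 -70",(368,113),46),("3",(439,113),46),("4",(512,111),46)]:
    print(n,w2r(wray(p,z)).round(1))
a=cv2.imread("pics/w2.png")[0:300,260:620]
cv2.imwrite("pics/w2c.png",cv2.resize(a,None,fx=2,fy=2,interpolation=cv2.INTER_CUBIC))
```

```text
stopR [  86.  -141.7]
stopL [ 86.  143.6]
lipR outer [ -81.4 -145.9]
tab top [ 89.8 -65.2]
foot [ 84.1 -63.8]
noses2 -70 [ 13.  -68.1]
3 [13.7 -1.8]
4 [12.6 66. ]
```

View pics/w2c.png

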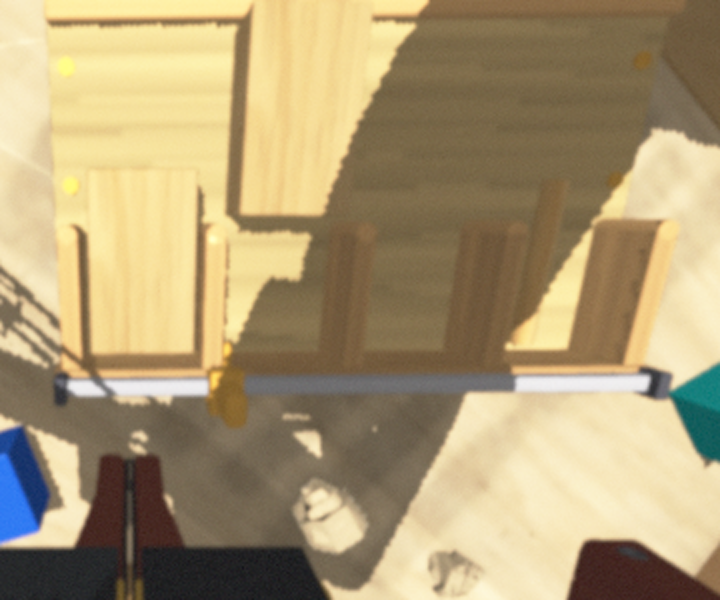

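Emit:
carry_out --rows '[[[-0.0005, 0, 0.029], [0, 0, -0.012], 1], [[-0.0005, 0, 0.029], [0, 0, 0], 1], [[0, 0, 0.029], [0, 0, 0], 1], [[0, 0, 0], [0, 0, 0], 1], [[0, 0.012, 0], [0, 0, 0], 1], [[0, 0.012, 0], [0, 0, 0], 1], [[0, 0.012, 0], [0, 0, 0], 1], [[0, 0.012, 0], [0, 0, 0], 1], [[0, 0, 0], [0, 0, 0], 1]]'

```text
t: 2.83
ee_pos: [519.1, 383.2, 77.4]
orientation: [-1.111, 2.936, 0.002]
ft_force: [-0.3, -0.5, -0.1]
width: 0.5
```

Run:
```python
from h import *
st((89,14,74))
cv2.imwrite("pics/w3.png",imaging.get_image("wrist")[:,:,::-1])
cv2.imwrite("pics/s3.png",imaging.get_image("top")[:,:,::-1])
```

```text
t 2.83 tcp rack [ 88.7 -54.6] z 77.4 F [-0.3 -0.5 -0.1] w 0.5 q [ 0.62  0.63  1.66  0.    0.84 -1.68]
yaw err (deg) 0.59 tool z [ 0.002  0.002 -1.   ]
tool shift [-1.  68.6  3.4]
```

View pics/w3.png

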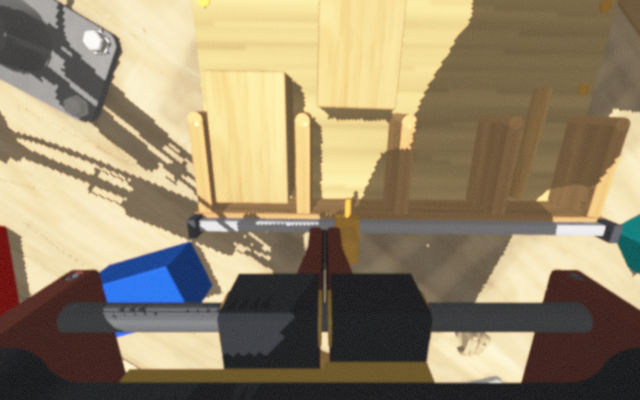

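The marker's nib at (349,208) is now left of the fingers and being pushed. I'll work out the offset between TCP and marker.

Run:
```python
from h import *
for n,p,z in [("nib",(349,204),61),("foot front",(349,217),65.5),("stopR",(194,226),60),("stopL",(610,230),60),("div3 nose L/R edges",(402,120),46),("",(414,120),46),("div2",(296,120),46),("",(310,120),46)]: print(n,w2r(wray(p,z)).round(1))
```

```text
nib [ 68.9 -41.4]
foot front [ 76.3 -41.5]
stopR [  86.2 -145.9]
stopL [ 86.1 137.3]
div3 nose L/R edges [15.7 -7.5]
 [15.7  0.3]
div2 [ 16.5 -76.7]
 [ 16.4 -67.6]
```

Emit:
carry_out --rows '[[[0, 0.01, 0], [0, 0, 0.005], 1], [[0, 0.01, 0], [0, 0, 0], 1], [[0, 0.01, 0], [0, 0, 0], 1], [[0, 0.01, 0], [0, 0, 0], 1], [[0, 0.01, 0], [0, 0, 0], 1], [[0, 0.01, 0], [0, 0, 0], 1], [[0, 0.006, 0], [0, 0, 0], 1], [[0, 0, 0], [0, 0, 0], 1], [[0, 0, 0], [0, 0, 0], 1]]'

```text
t: 3.68
ee_pos: [476.2, 430.3, 75.4]
orientation: [1.102, -2.941, 0.0]
ft_force: [-0.3, -0.2, -0.3]
width: 0.5
```

Run:
```python
from h import *
st((89,14,74))
cv2.imwrite("pics/w4.png",imaging.get_image("wrist")[:,:,::-1])
```

```text
t 3.68 tcp rack [87.1  9.1] z 75.4 F [-0.3 -0.2 -0.3] w 0.5 q [ 0.72  0.63  1.67  0.    0.84 -1.57]
yaw err (deg) 0.24 tool z [-0.001 -0.    -1.   ]
tool shift [-2.   4.9  1.4]
```

View pics/w4.png

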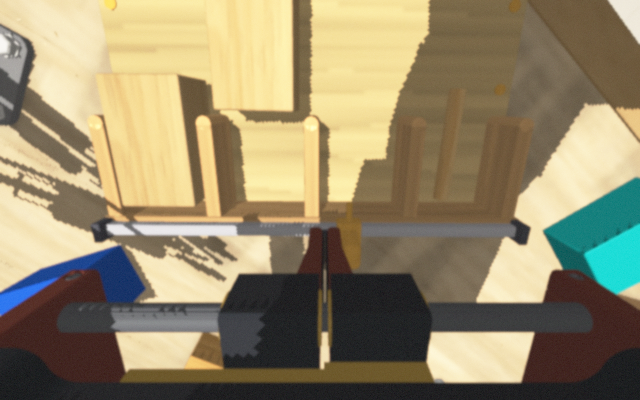

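The marker at x≈349 lies between the divider tops at 312 and 415, so it's about 25–26 mm along, with 35 wanted. It needs 9 mm more.

Emit:
carry_out --rows '[[[0, 0.005, 0], [0, 0, 0], 1], [[0, 0.004, 0], [0, 0, 0], 1], [[0, 0, 0], [0, 0, 0], 1], [[0, 0, 0], [0, 0, 0], 1]]'

```text
t: 4.07
ee_pos: [470.9, 437.0, 75.6]
orientation: [1.101, -2.942, -0.0]
ft_force: [0.3, -0.5, -0.5]
width: 0.6
```

Run:
```python
from h import *
st((-32,-85,140))
cv2.imwrite("pics/w5.png",imaging.get_image("wrist")[:,:,::-1])
```

```text
t 4.07 tcp rack [87.4 17.6] z 75.6 F [ 0.3 -0.5 -0.5] w 0.6 q [ 0.73  0.63  1.67  0.    0.84 -1.56]
yaw err (deg) 0.19 tool z [-0.  0. -1.]
tool shift [ 119.7 -102.2  -64.4]
```

View pics/w5.png

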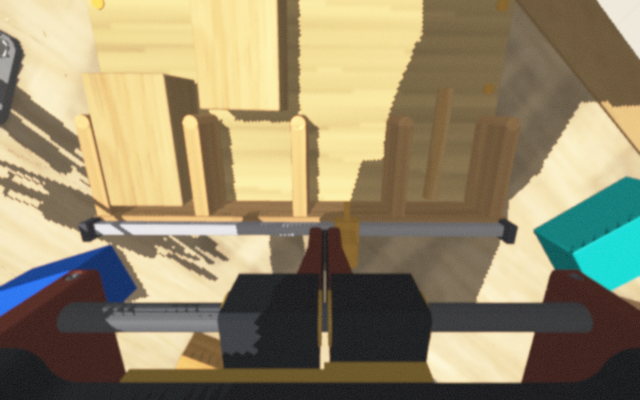

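The marker now stands at about 34 mm (149 mm joint value). I'll back off, lift, and go over to the right side of the work block.

Emit:
carry_out --rows '[[[0, -0.015, 0], [0, 0, 0], 1], [[0, 0, -0.03], [0, 0, 0], 1], [[0, 0, -0.035], [0, 0, 0], 1], [[0.03, -0.022, 0], [0, 0, 0], 1], [[0.03, -0.022, 0], [0, 0, 0], 1], [[0.03, -0.022, 0], [0, 0, 0], 1], [[0.03, -0.022, 0], [0, 0, 0], 1], [[0, 0, 0], [0, 0, 0], 1]]'

```text
t: 4.78
ee_pos: [445.5, 274.2, 140.2]
orientation: [1.095, -2.939, 0.003]
ft_force: [-0.3, 0.2, -0.3]
width: 0.6
```

Run:
```python
from h import *
st((-32,-82,28))
cv2.imwrite("pics/w6.png",imaging.get_image("wrist")[:,:,::-1])
cv2.imwrite("pics/t6.png",cv2.resize(imaging.get_image("top")[180:320,225:375,::-1],None,fx=4.2,fy=4.2,interpolation=cv2.INTER_CUBIC))
```

```text
t 4.78 tcp rack [-38.2 -88.9] z 140.2 F [-0.3  0.2 -0.3] w 0.6 q [ 0.53  0.39  1.91 -0.    0.84 -1.75]
yaw err (deg) 0.03 tool z [-0.004 -0.003 -1.   ]
tool shift [ -6.8   6.9 112.2]
```

View pics/w6.png

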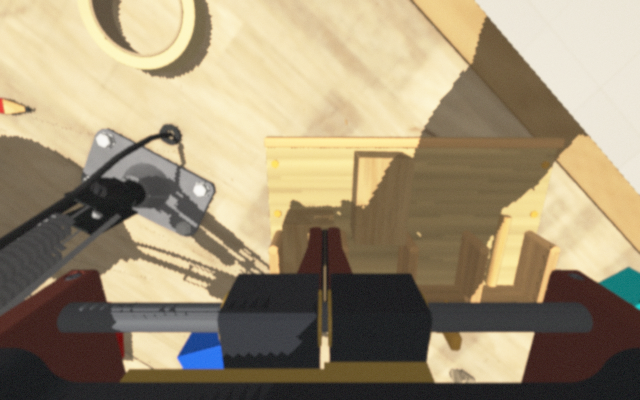

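View pics/t6.png

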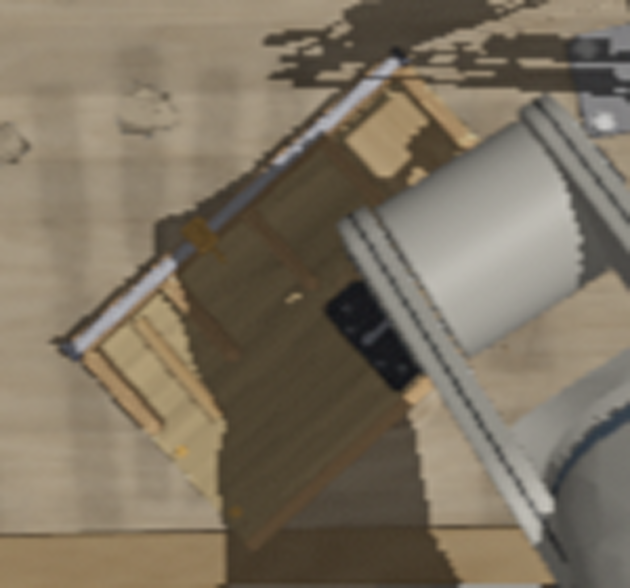

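Run:
```python
from h import *
f=lambda u,v:((u-1.6)/4.2+225,(v-1.6)/4.2+180)
print(w2r(ray('top',f(200,230),91.5)),w2r(ray('top',f(205,238),65)))
for n,p,z in [("blk R near",(357,154),51),("blk R far",(357,230),51),("blk L near",(404,154),51),("lip outerR",(267,137),14),("lip L",(562,139),14)]: print(n,w2r(wray(p,z)).round(1))
```

```text
[88.83907677 29.35269621] [84.71246421 31.65850163]
blk R near [-73.  -59.7]
blk R far [  0.1 -57.1]
blk L near [-73.  -18.2]
lip outerR [ -83.8 -145.5]
lip L [-82.3 148.5]
```

Emit:
carry_out --rows '[[[-0.004, 0, 0.03], [0, 0, 0], 1], [[0, 0, 0.03], [0, 0, 0], 1], [[0, 0, 0.03], [0, 0, 0], 1], [[0, 0, 0.03], [0, 0, 0], 1], [[0, 0, 0], [0, 0, 0], 1], [[0, 0.008, 0], [0, 0, 0], 1], [[0, 0.008, 0], [0, 0, 0], 1], [[0, 0.008, 0], [0, 0, 0], 1], [[0, 0, 0], [0, 0, 0], 1]]'

```text
t: 5.63
ee_pos: [435.4, 303.2, 22.5]
orientation: [-1.102, 2.939, 0.001]
ft_force: [-1.1, -0.4, 0.5]
width: 0.7
```

Run:
```python
from h import *
st((-36,-6,20))
cv2.imwrite("pics/w7.png",imaging.get_image("wrist")[:,:,::-1])
```

```text
t 5.63 tcp rack [-26.9 -60.4] z 22.5 F [-1.1 -0.4  0.5] w 0.7 q [ 0.59  0.6   1.94  0.    0.6  -1.7 ]
yaw err (deg) 0.28 tool z [ 0.002  0.002 -1.   ]
tool shift [ 8.8 54.5  2.4]
```

View pics/w7.png

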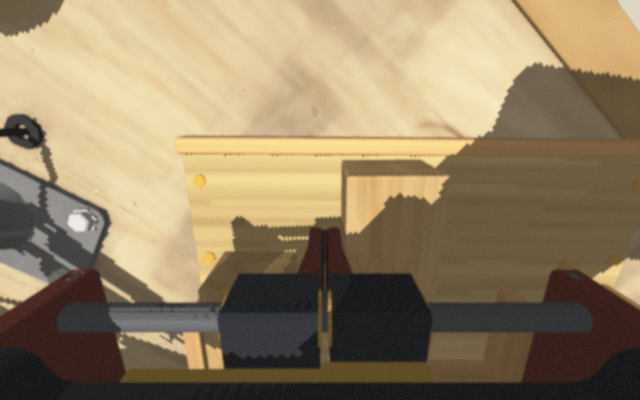

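The finger at (342,240) is just touching the block's right side at x≈346. I'll shift it 6 mm to line up with the block's centre and push on.

Emit:
carry_out --rows '[[[0, -0.004, 0], [0, 0, 0], 1], [[0.006, 0, 0], [0, 0, 0.004], 1], [[0, 0.008, 0], [0, 0, 0], 1], [[0, 0.008, 0], [0, 0, 0], 1], [[0, 0.008, 0], [0, 0, 0], 1], [[0, 0.008, 0], [0, 0, 0], 1], [[0, 0.008, 0], [0, 0, 0], 1], [[0, 0.008, 0], [0, 0, 0], 1], [[0, 0.007, 0], [0, 0, 0], 1], [[0, 0, 0], [0, 0, 0], 1], [[0, 0, 0], [0, 0, 0], 1]]'

```text
t: 6.6
ee_pos: [396.9, 336.2, 20.5]
orientation: [1.097, -2.943, 0.0]
ft_force: [-0.6, -0.0, -0.1]
width: 0.8
```

Run:
```python
from h import *
st((-32,-1,20))
cv2.imwrite("pics/w8.png",imaging.get_image("wrist")[:,:,::-1])
```

```text
t 6.6 tcp rack [-34.5 -10.3] z 20.5 F [-0.6 -0.  -0.1] w 0.8 q [ 0.68  0.6   1.96  0.    0.58 -1.6 ]
yaw err (deg) 0.02 tool z [-0. -0. -1.]
tool shift [-2.5  9.3  0.5]
```

View pics/w8.png

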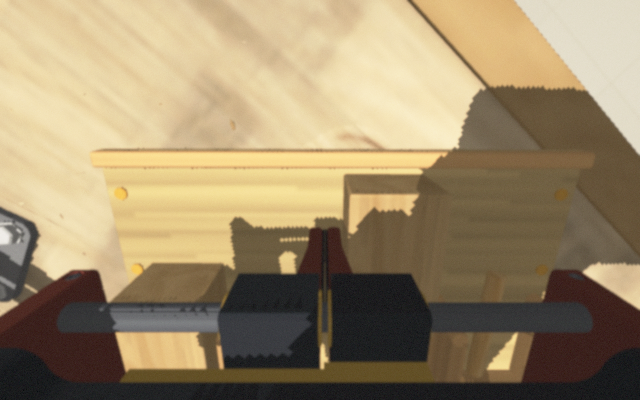

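The block stays straight. Its right side is at x≈345 and the rack's middle at 342, so the edge is at about +1.5 mm and needs to be at +10. I'll push 9 mm more, then back away and lift.

Emit:
carry_out --rows '[[[0, 0.005, 0], [0, 0, 0], 1], [[0, 0.004, 0], [0, 0, 0], 1], [[0, 0, 0], [0, 0, 0], 1], [[0, 0, 0], [0, 0, 0], 1], [[0, -0.01, 0], [0, 0, 0], 1], [[0, -0.01, -0.02], [0, 0, 0], 1], [[0, 0, -0.04], [0, 0, 0], 1], [[0.035, 0, -0.02], [0, 0, 0], 1], [[0.035, 0, 0], [0, 0, 0], 1], [[0, 0, 0], [0, 0, 0], 1]]'

```text
t: 7.48
ee_pos: [346.9, 276.9, 100.8]
orientation: [1.092, -2.94, 0.003]
ft_force: [-1.3, -1.0, -0.5]
width: 0.3
```

Run:
```python
from h import *
st((-98,35,28))
cv2.imwrite("pics/w9.png",imaging.get_image("wrist")[:,:,::-1])
cv2.imwrite("pics/t9.png",cv2.resize(imaging.get_image("top")[180:320,225:375,::-1],None,fx=4.2,fy=4.2,interpolation=cv2.INTER_CUBIC))
```

```text
t 7.48 tcp rack [-111.1  -22.4] z 100.8 F [-1.3 -1.  -0.5] w 0.3 q [ 0.65  0.37  2.1  -0.    0.68 -1.64]
yaw err (deg) -0.08 tool z [-0.004 -0.003 -1.   ]
tool shift [-13.5  57.4  72.8]
```

View pics/w9.png

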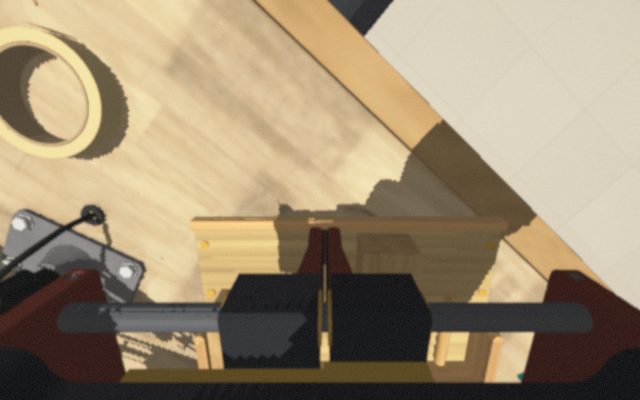

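View pics/t9.png

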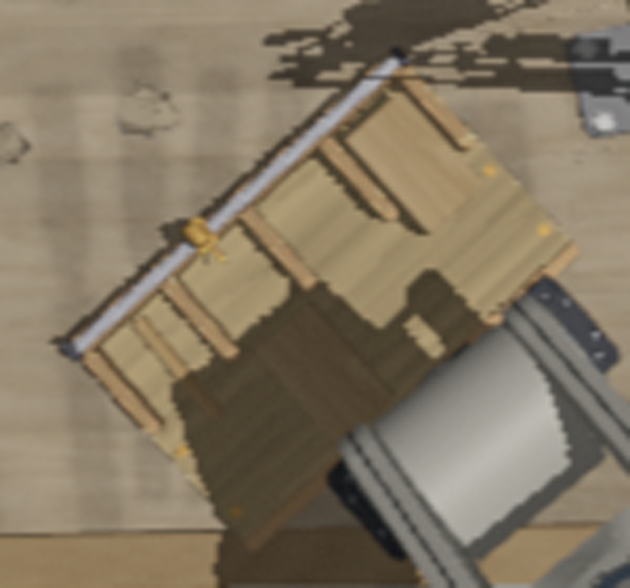

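Run:
```python
import cv2,numpy as np
a=cv2.imread("pics/t9.png")[250:450,180:430].astype(float)
cv2.imwrite("pics/t9c.png",cv2.resize(np.clip(a*2.6,0,255).astype('uint8'),None,fx=3,fy=3))
```

```text
(no output)
```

View pics/t9c.png

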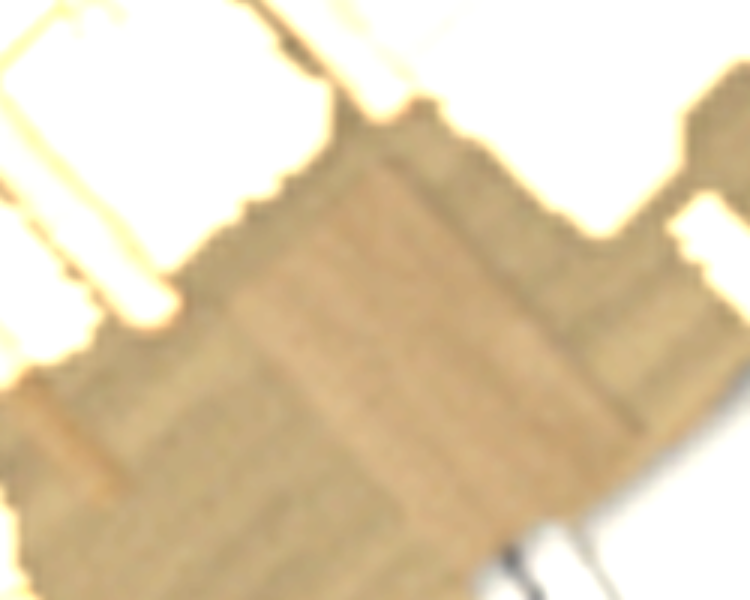

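Run:
```python
from h import *
g=lambda u,v:(((u-1)/3+180-1.6)/4.2+225,((v-1)/3+250-1.6)/4.2+180)
for n,p,z in [("blk FR",(380,165),51),("blk FL",(230,297),51),("R side",(640,430),51),("L side",(440,545),51),("nose3",(390,118),46),("nose4",(152,322),46)]: print(n,w2r(ray('top',g(*p),z)).round(1))
```

```text
blk FR [ 8.1 12.2]
blk FL [ 8.9 55.8]
R side [-73.    8.7]
L side [-62.   57.8]
nose3 [14.4  3.8]
nose4 [16.4 72.4]
```

The block lies straight at about 31–32 mm, some 3 mm to the right of the bay's middle judging by the divider noses. I'll retrace the path and nudge it 3 mm further.

Emit:
carry_out --rows '[[[-0.035, 0, 0], [0, 0, 0], 1], [[-0.035, 0, 0.02], [0, 0, 0], 1], [[0, 0, 0.04], [0, 0, 0], 1], [[0, 0, 0.02], [0, 0, 0], 1], [[0, 0.01, 0], [0, 0, 0], 1], [[0, 0.008, 0], [0, 0, 0], 1], [[0, 0.005, 0], [0, 0, 0], 1], [[0, 0, 0], [0, 0, 0], 1], [[0, 0, 0], [0, 0, 0], 1]]'

```text
t: 8.33
ee_pos: [390.2, 346.0, 22.1]
orientation: [-1.096, 2.941, 0.001]
ft_force: [-0.0, -0.5, -0.1]
width: 0.8
```

Run:
```python
from h import *
st((-32,2,20))
cv2.imwrite("pics/w10.png",imaging.get_image("wrist")[:,:,::-1])
```

```text
t 8.33 tcp rack [-33.2   1.6] z 22.1 F [-0.  -0.5 -0.1] w 0.8 q [ 0.7   0.6   1.96 -0.    0.58 -1.58]
yaw err (deg) 0.03 tool z [ 0.002  0.002 -1.   ]
tool shift [-1.1  0.4  2.1]
```

View pics/w10.png

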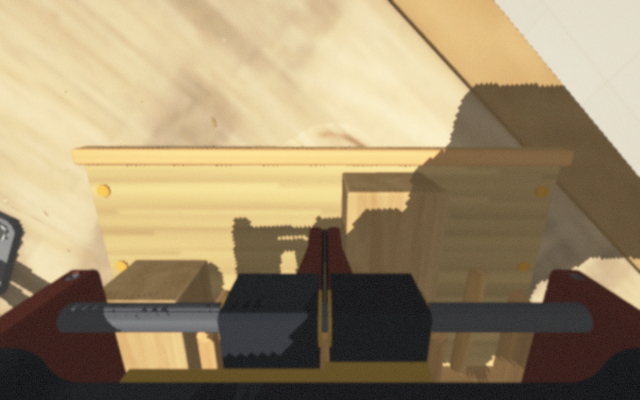

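The block's right edge is now about 11 mm left of the rack's middle (343 against 323.5 px), so it's centred to within 2 mm. I'll retract, open the fingers to about 20 mm, and come round behind the block's near end, above the lip.

Emit:
carry_out --rows '[[[0, -0.01, 0], [0, 0, 0], 1], [[0, -0.01, -0.02], [0, 0, 0], 1], [[0, 0, -0.04], [0, 0, 0], 1], [[0.035, 0, -0.01], [0, 0, 0], 1], [[0.035, 0.013, 0], [0, 0, 0], 0.77], [[0, 0.02, 0], [0, 0, 0], 0.77], [[0, 0.02, 0], [0, 0, 0], 0.77], [[0, 0, 0], [0, 0, 0], 0.77], [[0, 0, 0], [0, 0, 0], 0.77]]'

```text
t: 9.13
ee_pos: [315.6, 324.3, 91.3]
orientation: [-1.097, 2.942, 0.001]
ft_force: [-0.7, -0.1, -0.3]
width: 20.2
```

Run:
```python
from h import *
st((-100,36,24))
cv2.imwrite("pics/w11.png",imaging.get_image("wrist")[:,:,::-1])
```

```text
t 9.13 tcp rack [-103.8   33.9] z 91.3 F [-0.7 -0.1 -0.3] w 20.2 q [ 0.77  0.4   2.09 -0.    0.66 -1.51]
yaw err (deg) 0.05 tool z [ 0.001  0.001 -1.   ]
tool shift [-3.7  2.1 67.3]
```

View pics/w11.png

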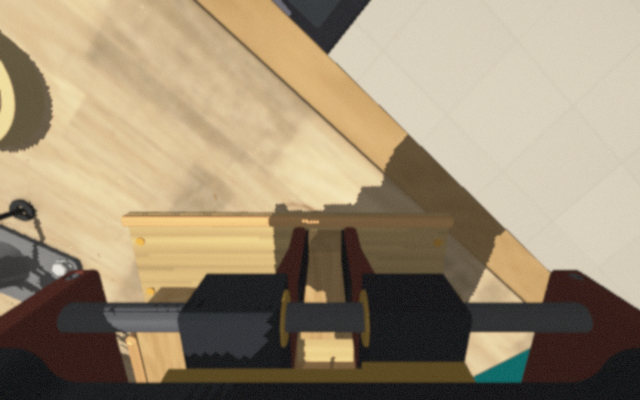

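Emit:
carry_out --rows '[[[0, 0.001, 0.022], [0, 0, 0], 0.77], [[0, 0, 0.022], [0, 0, 0], 0.77], [[0, 0, 0.022], [0, 0, 0], 0.77], [[0, 0, 0], [0, 0, 0], 0.77], [[-0.008, 0, 0], [0, 0, 0], 0.77], [[-0.008, 0, 0], [0, 0, 0], 0.77], [[-0.006, 0, 0], [0, 0, 0], 0.77], [[-0.006, 0, 0], [0, 0, 0], 0.77], [[-0.006, 0, 0], [0, 0, 0], 0.77], [[-0.006, 0, 0], [0, 0, 0], 0.77], [[0, 0, 0], [0, 0, 0], 0.77]]'

```text
t: 10.1
ee_pos: [346.3, 352.5, 25.3]
orientation: [-1.094, 2.942, 0.002]
ft_force: [-0.8, 0.6, 0.6]
width: 20.0
```

Run:
```python
from h import *
st((-11,35,24))
cv2.imwrite("pics/w12.png",imaging.get_image("wrist")[:,:,::-1])
a=imaging.get_image("top")[210:300,230:320,::-1]
cv2.imwrite("pics/t12.png",np.clip(cv2.resize(a,None,fx=6,fy=6,interpolation=cv2.INTER_CUBIC)*2.0,0,255).astype('uint8'))
```

```text
t 10.1 tcp rack [-62.1  35.2] z 25.3 F [-0.8  0.6  0.6] w 20.0 q [ 0.77  0.57  2.02 -0.    0.55 -1.51]
yaw err (deg) -0.03 tool z [ 0.002  0.002 -1.   ]
tool shift [-51.1  -0.1   1.4]
```

View pics/w12.png

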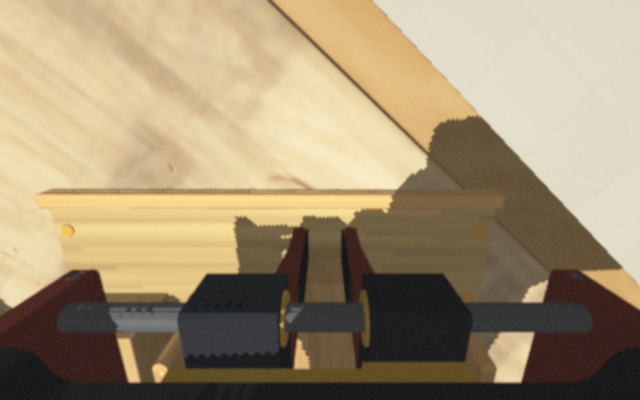

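View pics/t12.png

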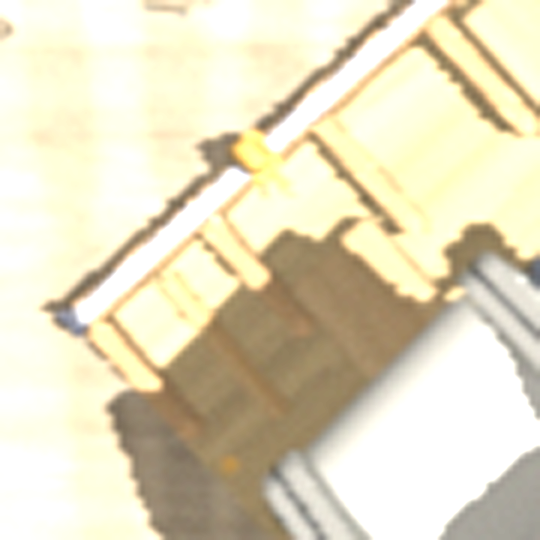

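The block's front is entering bay 3, seen between the noses at (405,225) and (305,325) of the crop, and there's hardly any contact force. I'll push on.

Emit:
carry_out --rows '[[[-0.006, 0, 0], [0, 0, 0], 0.77], [[-0.006, 0, 0], [0, 0, 0], 0.77], [[-0.006, 0, 0], [0, 0, 0], 0.77], [[-0.006, 0, 0], [0, 0, 0], 0.77], [[-0.006, 0, 0], [0, 0, 0], 0.77], [[-0.006, 0, 0], [0, 0, 0], 0.77], [[-0.004, 0, 0], [0, 0, 0], 0.77], [[0, 0, 0], [0, 0, 0], 0.77]]'

```text
t: 10.87
ee_pos: [376.1, 378.1, 24.8]
orientation: [-1.095, 2.943, 0.001]
ft_force: [0.7, 0.0, 0.8]
width: 20.1
```

Run:
```python
from h import *
st((-11,35,24))
a=imaging.get_image("top")[210:300,230:320,::-1]
cv2.imwrite("pics/t13.png",np.clip(cv2.resize(a,None,fx=6,fy=6,interpolation=cv2.INTER_CUBIC)*2.0,0,255).astype('uint8'))
```

```text
t 10.87 tcp rack [-22.8  35. ] z 24.8 F [0.7 0.  0.8] w 20.1 q [ 0.77  0.6   1.93 -0.    0.61 -1.52]
yaw err (deg) -0.04 tool z [ 0.001  0.001 -1.   ]
tool shift [-11.8  -0.    0.8]
```

View pics/t13.png

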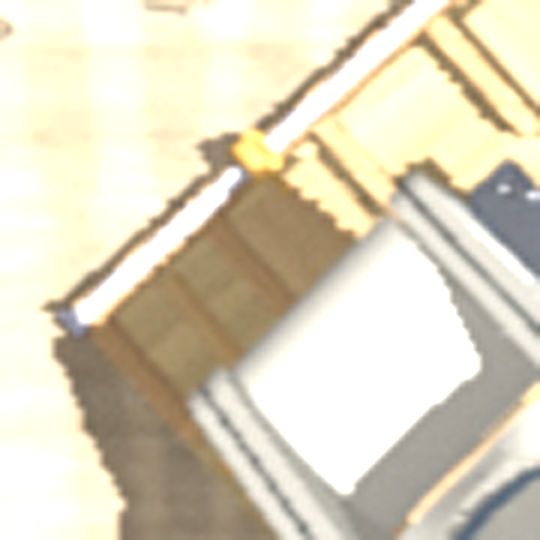

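Emit:
carry_out --rows '[[[-0.004, 0, 0], [0, 0, 0], 0.77], [[-0.003, 0, 0], [0, 0, 0], 0.77], [[-0.002, 0, 0], [0, 0, 0], 0.77], [[0, 0, 0], [0, 0, 0], 0.77]]'

```text
t: 11.25
ee_pos: [381.5, 382.7, 24.6]
orientation: [1.095, -2.943, 0.001]
ft_force: [-1.8, -1.5, 1.6]
width: 20.2
```

Emit:
carry_out --rows '[[[-0.002, 0, 0], [0, 0, 0], 0.77], [[-0.001, 0, 0], [0, 0, 0], 0.77], [[0, 0, 0], [0, 0, 0], 0.77]]'

```text
t: 11.5
ee_pos: [381.5, 382.6, 24.2]
orientation: [1.093, -2.938, 0.004]
ft_force: [-8.0, -6.9, 7.3]
width: 20.0
```

Run:
```python
from h import *
st((-11,35,24))
```

```text
t 11.5 tcp rack [-15.8  35. ] z 24.2 F [-8.  -6.9  7.3] w 20.0 q [ 0.76  0.61  1.91  0.    0.63 -1.52]
yaw err (deg) -0.04 tool z [-0.005 -0.005 -1.   ]
tool shift [-4.8  0.   0.1]
```

The TCP has stopped with about 10 N against it. The block is either home or jammed, so I'll press 1 mm more, then back off and look.

Emit:
carry_out --rows '[[[-0.001, 0, 0], [0, 0, 0], 0.77], [[0, 0, 0], [0, 0, 0], 0.77], [[0.005, 0, 0], [0, 0, 0], 0.77], [[0.01, 0, 0], [0, 0, 0], 0.77], [[0.03, 0, 0], [0, 0, 0], 0.77], [[0.03, 0, -0.01], [0, 0, 0], 0.77], [[0.03, 0, -0.02], [0, 0, 0], 0.77], [[0, 0, -0.04], [0, 0, 0], 0.77], [[0, 0, -0.04], [0, 0, 0], 0.77], [[0, 0, -0.04], [0, 0, 0], 0.77], [[0, 0, 0], [0, 0, 0], 0.77]]'

```text
t: 12.42
ee_pos: [308.4, 320.0, 181.4]
orientation: [-1.091, 2.933, 0.008]
ft_force: [0.7, 0.2, 0.7]
width: 20.1
```

Run:
```python
from h import *
st()
a=imaging.get_image("top")[190:290,230:350,::-1]
cv2.imwrite("pics/t14.png",cv2.resize(a,None,fx=6,fy=6,interpolation=cv2.INTER_CUBIC))
cv2.imwrite("pics/w14.png",imaging.get_image("wrist")[:,:,::-1])
cv2.imwrite("pics/s14.png",cv2.resize(imaging.get_image("scene")[200:310,270:420,::-1],None,fx=5,fy=5,interpolation=cv2.INTER_CUBIC))
```

```text
t 12.42 tcp rack [-112.    35.4] z 181.4 F [0.7 0.2 0.7] w 20.1 q [ 0.78  0.21  2.06 -0.    0.86 -1.51]
yaw err (deg) -0.03 tool z [ 0.009  0.009 -1.   ]
```

View pics/t14.png

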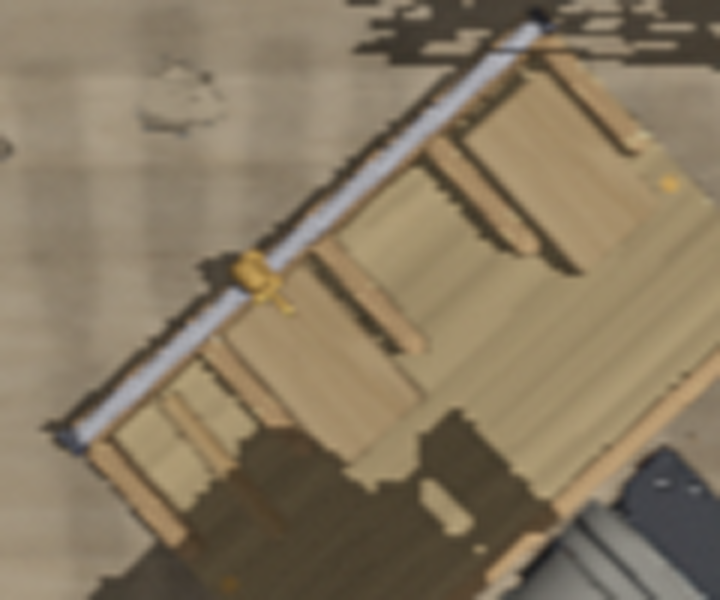

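View pics/w14.png

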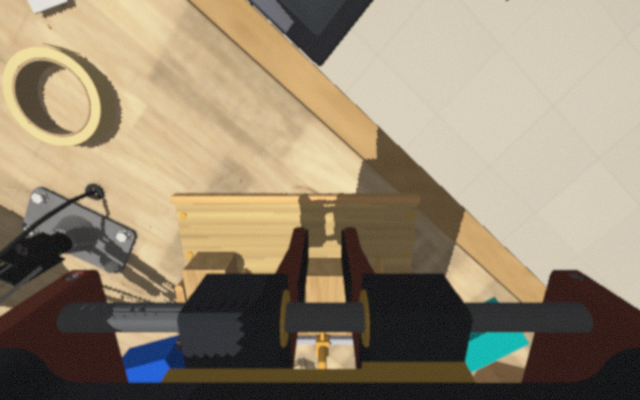

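View pics/s14.png

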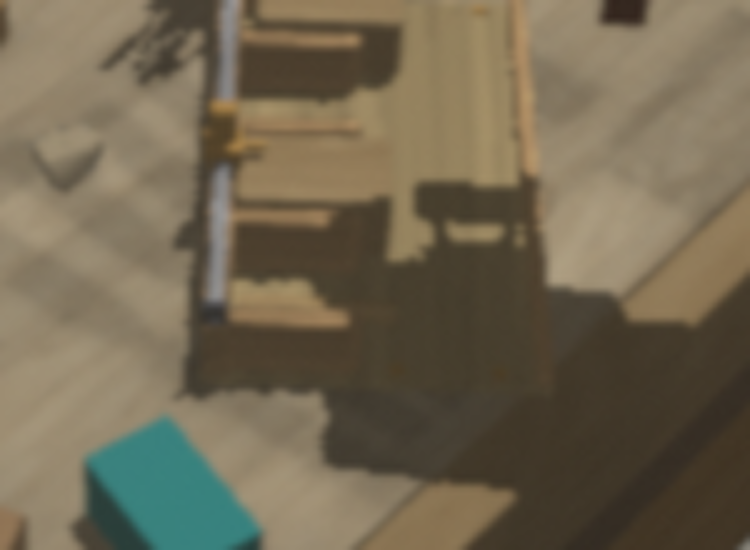

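Run:
```python
from h import *
f=lambda p:((p[0]-2.5)/6+230,(p[1]-2.5)/6+190)
for n,p,z in [("near R",(425,395),51),("near L",(350,462),51),("back R",(305,265),51),("back L",(226,335),51),("nose3",(418,350),46),("nose2",(530,250),46),("stowed near",(580,270),51),("stowed near R",(660,205),51),("foot",(260,277),65.5),("stopR",(540,20),60),("stopL",(72,437),60)]: print(n,w2r(ray('top',f(p),z)).round(1))
```

```text
near R [-3.9 12.3]
near L [-3.4 58.4]
back R [77.9 13.3]
back L [78.4 61.8]
nose3 [13.7  1. ]
nose2 [ 13.1 -68.5]
stowed near [ -9.5 -79.3]
stowed near R [ -12.2 -127.1]
foot [86.7 31.7]
stopR [  88.5 -143.2]
stopL [ 90.5 144. ]
```

```bash
python3 -c "
from workcell import close_job
print(close_job())"
```

```text
the job is handed in; nothing more can be done
None
```

The marker is over the third bay and the work block is pushed home in it. I handed the job in at about 12.6 s, with no verdict reported.

**What I did**
- I pushed the marker left along the rail with the closed fingertips, from about 0.048 to roughly 0.147–0.149 m.
- I slid the block left through the tray with side pushes, including one extra 3 mm nudge because it looked slightly right of the bay's middle.
- I then pushed it straight in from behind with two fingers until it stopped against about 10 N, backed off and lifted clear.

**Last checks (top, wrist and scene pictures)**
- **Marker:** it stands about 31–32 mm left of the rack's middle, where 35 is ideal and 18 mm off is allowed.
- **Block:** it is straight, about 36 mm left of the rack's middle (35 is ideal), with no visible gap to the back board. Its near end reads rack x of about -3.5 mm against -1 ideal, which is within my camera error of a few mm and the 6 mm allowed.
- **Everything else:** the stowed block, dowel and tape look undisturbed. The stowed block already stood about 8 mm further out than fully home, so I left it alone.

**Disagreement:** the rack pose differed by about 2–6 mm between the top and wrist views, and once by about 8 mm at the rail from the first, far wrist view. I therefore judged the final alignments against the dividers, lip and rail stops.

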